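# Unclip and open the hasp of a mould case

### The job

The flat steel case is held shut by a hasp over a cross-drilled pin, locked by a looped spring clip. Pull the clip sideways out of the pin by its loop and lay it flat in the open tray that stands beside the case near the front edge of the table, and swing the hasp up off the pin and right over until it leans back on its stop above the lid. Leave the other tools and parts lying where they are.

Things in the scene. Friction and masses are not known exactly. Their poses are not given: they have to be found in the camera images.
- case: flat grey steel case, fixed, 130 (x) x 190 (y) mm, 60 mm high; origin: centre of its underside; x points to its back, y along its width. From its front wall (x = -65 mm) a bracket, 26 mm wide, juts out to x = -140 mm, upper face 66 mm above the table; the pin stands on it.
- pin_hole (a point): centre of the cross hole (7.5 mm, running along the case's y) in the upright steel pin, which is 16 mm thick and ends 13 mm above the hole; at (-125, 0, 81.5) mm in the case frame. Axes as the case's.
- clip: steel R-clip of 6 mm wire, 86 mm long, 60 g, flat (z up): a round loop, 36 mm outside diameter, its centre the origin; two legs run to -y: the straight one (x = -6 mm) through the cross hole, the wavy spring leg (x about +6 mm, ends at y = -64 mm) hugs the pin's +x side. At the start parallel to the case's axes, loop 40 mm to the hole's +y side, sagging about 7 mm.
- clip_tip (a point): free end of the clip's straight leg, at (-6, -68, 0) mm in the clip frame. To free it draw the clip straight along its +y: the spring leg snaps off the pin with some 3 to 8 N in the first 15 mm; after 40 mm the leg is out. The loop can be gripped from above across its 36 mm (fingers at its +x and -x sides); the air below it is free.
- hasp (a joint): angle of the hasp, rad: 0 = lying level over the pin (start), grows as it swings up and back over the lid; 1.57 = upright, 2.1 = its stop, leaning back. Light, nearly frictionless: let go short of upright it falls shut, past about 1.75 it falls back on its stop.
- hasp_hinge (a point): hasp's hinge, at (-65, 0, 70.5) mm in the case frame, on the front edge of the lid; the hinge line runs along the case's y. Axes as the case's.
- hasp_tongue (a point): middle of the solid outer end of the hasp, 90 mm from the hinge line. The hasp is a steel strap 30 mm wide (along the case's y), 5 mm thick, 108 mm long, slotted for the pin; shut, it lies level along the case's -x, 70.5 mm above the table. Its last 30 mm overhang the bracket with free air below: grip it there from above across its width.
- green_tray: open plastic tray with a card in it, fixed, 110 (x) x 160 (y) mm at the rim, 44 mm high; origin: centre of its underside. Walls slope to a floor of about 65 x 120 mm, 6 to 12 mm above the table. It stands left or right of the case. Other trays at the back of the table play no part.
- mould_bar: dark steel clamp bar, 26 x 116 (y) x 26 mm, loose, origin under its centre; to be left alone
- mould_insert_1: steel mould insert, 34 x 62 (y) x 18 mm, loose, origin under its centre; to be left alone
- screwdriver_2: screwdriver, 25 x 170 (y) x 23 mm, loose, origin under its centre; to be left alone
- brass_drift: brass hexagon bar, 15 x 126 (y) x 13 mm, loose, origin under its centre; to be left alone

How it is judged:
By the outcome, as a careful person would: the job done as asked, in the order asked, and still so for the second after the job is handed in, with the robot touching nothing.
It also fails if it takes over 58 s, if anything falls off the work surface, if the arm or the gripper's body presses on something with over 40 N, if the wrist force passes 120 N, or if a joint passes its speed limit or range.

### The arm

A 7-joint arm with a two-finger parallel gripper is mounted at the origin on a cart in front of the work surface, level with it; the furniture and walls round the work are solid. World frame = base frame: x ahead of the robot, y to its left, z up, the work surface at z = 0. Lengths are in m, angles in rad, forces in N, time in s.
With the tool pointing down it reaches from about 0.425 to 0.875 m from the base axis. Payload 4.7 kg.
Tool frame: the origin (TCP) lies at the very end of the fingers, on their centre line; the grasp point (between the pads) lies 19 mm behind it; z points along the fingers, y is the line along which they close (so a half turn about z gives the same grasp; the last joint's range is limited). The gripper opens to 87 mm and grips with 3 to 60 N. Pads are 19 mm wide; open, the fingers measure 117 mm over their backs; the gripper's body (75 mm by 190 mm) begins 51 mm behind the grasp point.
Start: joints at [1.234, 0.321, -0.07, 1.45, 0.023, 1.371, -0.057], TCP at [0.223, -0.61, 0.223] pointing down, gripper open.
Joint ranges: [-2.86, 2.86], [-0.3, 2.09], [-1.38, 1.24], [0.06, 2.45], [-1.56, 4.7], [0.09, 2.05], [-2.69, 2.69]. Speed limits (rad/s): [2.57, 2.57, 3.14, 3.14, 3.14, 3.14, 3.14].

### API

Orientations are given as a unit quaternion [x, y, z, w].
In Python, from workcell import manip gives the robot as it stands.
- The arm moves only by the tool play_rows, never from a script. Its argument "moves" is one flat list of numbers, 7 for each row, row after row: the shift along the world's x, y, z in m, then the turn, a rotation vector about the world's x, y, z in degrees, then the closure, from 0 (fully open) to 1 (shut). A call has 1 to 20 rows; each row shifts and turns the commanded pose from where the row before left it; what a row does not reach is not made up. A row lasts 1/12 s, in which the tool goes at most 41.7 mm and 7.16 degrees, less where a joint would pass 70% of its speed; a pose out of reach is approached as far as the arm can. A call is refused whole if a number of a shift passes 0.0417 or a number of a turn 7.16, either way. A call with a gripper value outside its range is refused whole. The fingers move at their own pace and stop on an object; "force" is the grip in N (left out, the last holds). Time passes only in rows, so rows that do not move let the fingers close. It gives the time, the measured TCP pose, the force, the opening and the grip force at its end, in the units of the state.
- manip.state(): the state, without advancing time (a new reading comes with each control period).
- manip.get_image(name): name is "side" or "top" or "wrist"; returns the picture (420x560x3 uint8, red, green, blue); there is no depth.
- manip.camera_info(name): a dict with "fx", "fy", "cx", "cy" (pixels), "view" (4x4, takes a point from world to camera coordinates). Camera axes: x right, y down, z forward; pixel columns grow to the right and rows downward; lengths in m; the calibration is good to about 2 mm. The wrist camera is an equidistant fisheye: a pixel r from the principal point sees the ray r / f radians off the axis. A picture is of the moment at which its call begins: read the wrist's pose just before it. camera_info takes no time and is no camera call; for the wrist camera it gives the pose at the moment of the call.
- manip.hand_in(): hands the job in; it is judged then, once.
The state is a dict: "t": time; "joint_pos": joint angles; "joint_velocities": joint speeds; "effort": joint torques, N m; "tcp_pos": TCP position; "tool_rot": TCP orientation; "contact_force": force on the tool from outside, world axes, zero at the start; "moment": the same for the moment, N m; "grip_width": finger opening in m; "gripper_force": force on a finger pad.
Only numpy, scipy, OpenCV 4.12 (cv2) and the standard library are available. Lean on these libraries where they do the work, as an engineer would, in place of code of your own. Each camera call takes 0.05 s, during which the arm holds its last target. There are 200 camera calls.

## Working session

There is one attempt and no reset: what is moved stays moved. The work goes in short steps, Python scripts to look and compute and a tool call to move; the robot and the scene stay as the last step left them, time stands still between calls to the robot, and variables do not carry over. Pictures are saved under pics/ and viewed, at most 10 in all, crops included, and the job is handed in when it is done.

Besides the shell and the picture viewer there is one more tool, called after "Request:" as name(argument=value, ...), one argument or row to a line, values as JSON. play_rows: Moves the arm, as the interface text tells. Its arguments: {"type":"object","properties":{"moves":{"type":"array","items":{"type":"number"}},"force":{"type":"number"}},"required":["moves"]}

```bash
mkdir -p pics; python3 - <<'E'
from workcell import manip
import cv2
s=manip.state();print(s['t'],s['tcp_pos'],s['tool_rot'],s['grip_width'])
for n in('top','side'):
    cv2.imwrite(f'pics/{n}0.png',manip.get_image(n)[:,:,::-1])
    print(n,manip.camera_info(n))
E
```

```text
0.0 [ 0.22314997 -0.60988522  0.22142427] [ 9.84650725e-01  1.74533580e-01 -2.20339478e-04 -9.64754750e-04] 0.08742176195394775
top {'fx': 447.923586952698, 'fy': 447.923586952698, 'cx': 279.44198501502393, 'cy': 209.2007801992037, 'view': array([[-0.09700331, -0.99527486, -0.00427835,  0.02996848],
       [-0.96846645,  0.09537985, -0.23016389,  0.54775436],
       [ 0.2294844 , -0.01818322, -0.97314248,  1.21331112],
       [ 0.        ,  0.        ,  0.        ,  1.        ]])}
side {'fx': 522.477237893556, 'fy': 522.477237893556, 'cx': 276.000797337219, 'cy': 204.81038798284087, 'view': array([[-0.99671054, -0.08081048,  0.0061461 ,  0.54781578],
       [-0.0437451 ,  0.47260547, -0.88018773,  0.10497129],
       [ 0.06822371, -0.87756124, -0.47458591,  1.34995101],
       [ 0.        ,  0.        ,  0.        ,  1.        ]])}
```

View pics/top0.png

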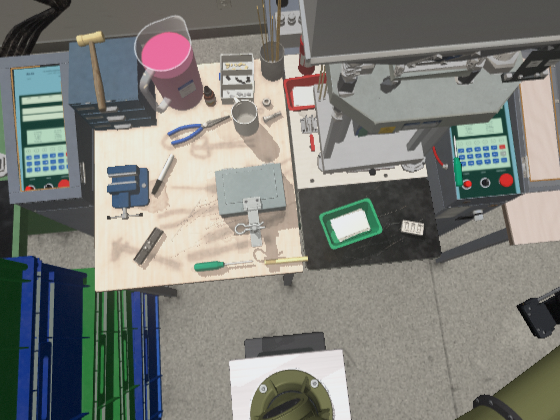

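View pics/side0.png

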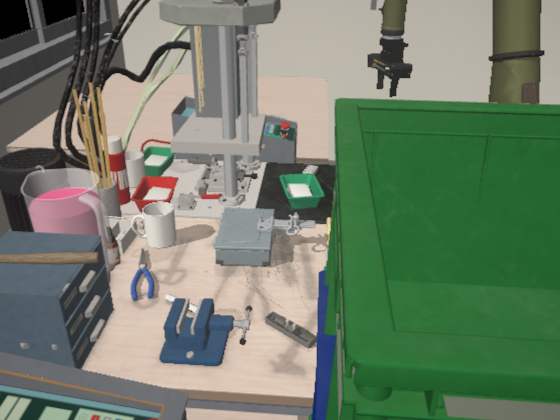

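Top view: case around (250,190), hasp and clip around (252,225), green tray at (350,223). I'll zoom in on these for pixel positions.

```bash
python3 - <<'E'
import cv2
a=cv2.imread('pics/top0.png')[155:275,205:395]
cv2.imwrite('pics/top0c.png',cv2.resize(a,None,fx=4,fy=4,interpolation=cv2.INTER_CUBIC))
E
cat > h.py <<'E'
import numpy as np
def px(ci,uv,z):
    "pixel + known height -> world"
    V=np.array(ci['view']);R,t=V[:3,:3],V[:3,3]
    d=R.T@np.array([(uv[0]-ci['cx'])/ci['fx'],(uv[1]-ci['cy'])/ci['fy'],1]);c=-R.T@t
    return c+d*(z-c[2])/d[2]
def proj(ci,p):
    V=np.array(ci['view']);q=V[:3,:3]@p+V[:3,3]
    return np.array([ci['cx']+ci['fx']*q[0]/q[2],ci['cy']+ci['fy']*q[1]/q[2]])
E
```

```text
(no output)
```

View pics/top0c.png

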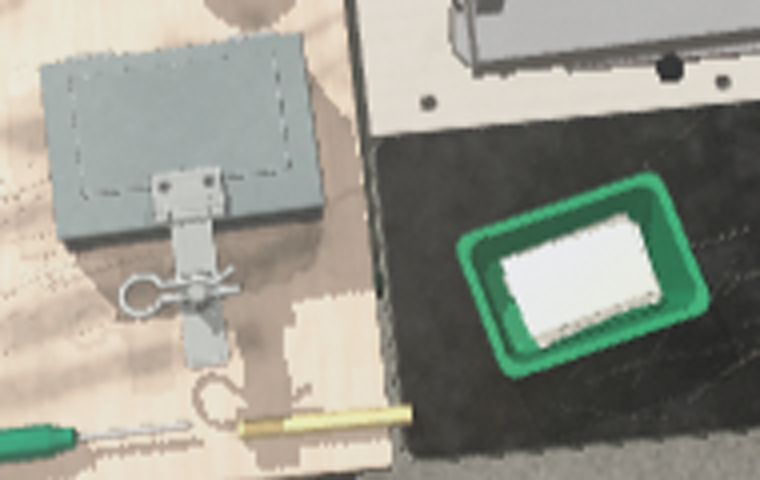

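Crop (4x, offset 205,155): case lid corners (40,65),(303,33),(323,212),(62,240); clip loop centre (139,297); pin top (197,287); hasp end (207,365); tray rim corners (460,240),(655,175),(708,298),(515,376).

```bash
python3 - <<'E'
from workcell import manip
from h import *
np.set_printoptions(precision=4,suppress=True)
ci=manip.camera_info('top')
f=lambda u,v,z:px(ci,(205+u/4,155+v/4),z)
C=[f(*p,.06) for p in((40,65),(303,33),(323,212),(62,240))]
for a,b in((0,1),(1,2),(2,3),(3,0)):
    d=C[b]-C[a];print(np.linalg.norm(d),np.degrees(np.arctan2(d[1],d[0])))
print('case',np.mean(C,0)); 
T=[f(*p,.044) for p in((460,240),(655,175),(708,298),(515,376))]
for a,b in((0,1),(1,2),(2,3),(3,0)):
    d=T[b]-T[a];print(np.linalg.norm(d),np.degrees(np.arctan2(d[1],d[0])))
print('tray',np.mean(T,0))
print('pin top',f(197,285,.0945),'loop',f(139,297,.078),'hasp end',f(207,365,.0705))
for n,p in dict(card=f(582,280,.012),drvL=f(0,440,.012),drv=f(190,425,.01),brassL=f(240,430,.007),brassR=f(412,413,.007)).items():print(n,p)
c=np.mean(C,0)
for yaw in np.radians([-2,0,1,2,4]):
    x=np.array([np.cos(yaw),np.sin(yaw),0]);y=np.array([-x[1],x[0],0])
    print(yaw,c-.125*x, 'loop',c-.125*x+.04*y)
E
```

```text
0.19360581582643668 -88.34907969547531
0.13566136665677708 -179.54965610598995
0.1873580739169711 90.66825357159391
0.1324628973117723 3.1359408803084796
case [0.6166 0.0538 0.06  ]
0.150808979708625 -76.87863446914754
0.09708117839692045 -165.22979558690258
0.15052405382333006 106.32208655433222
0.1054973892283961 14.921020662730125
tray [ 0.4923 -0.2252  0.044 ]
pin top [0.4996 0.0508 0.0945] loop [0.4984 0.0925 0.078 ] hasp end [0.4473 0.0497 0.0705]
card [ 0.4922 -0.2281  0.012 ]
drvL [0.4166 0.2054 0.012 ]
drv [0.4143 0.0681 0.01  ]
brassL [0.4075 0.0325 0.007 ]
brassR [ 0.4076 -0.093   0.007 ]
-0.03490658503988659 [0.4917 0.0581 0.06  ] loop [0.4931 0.0981 0.06  ]
0.0 [0.4916 0.0538 0.06  ] loop [0.4916 0.0938 0.06  ]
0.017453292519943295 [0.4917 0.0516 0.06  ] loop [0.491  0.0916 0.06  ]
0.03490658503988659 [0.4917 0.0494 0.06  ] loop [0.4903 0.0894 0.06  ]
0.06981317007977318 [0.4919 0.0451 0.06  ] loop [0.4891 0.085  0.06  ]
```

Request:
play_rows(
  moves=[0.017,0.031,0,0,0,3.25,0,0.017,0.031,0,0,0,3.25,0,0.017,0.031,0,0,0,3.25,0,0.017,0.031,0,0,0,3.25,0,0.017,0.031,0,0,0,3.25,0,0.017,0.031,0,0,0,3.25,0,0.017,0.031,0,0,0,3.25,0,0.017,0.031,0,0,0,3.25,0,0.016,0.0325,0,0,0,3.25,0,0.016,0.0325,0,0,0,3.25,0,0.016,0.0325,0,0,0,3.25,0,0.016,0.0325,0,0,0,3.25,0,0.016,0.0325,0,0,0,3.25,0,0.016,0.0325,0,0,0,3.25,0,0.016,0.0325,0,0,0,3.25,0,0.016,0.0325,0,0,0,3.25,0,0.001,0.032,0,0,0,3.25,0,0.001,0.032,0,0,0,3.25,0,0.001,0.032,0,0,0,3.25,0,0.001,0.032,0,0,0,3.25,0],
  force=30,
)

```text
t: 1.77
tcp_pos: [0.4909, 0.0271, 0.2223]
tool_rot: [0.736, 0.677, -0.0, -0.0]
contact_force: [0.6, -0.1, -0.1]
grip_width: 0.0867
gripper_force: 0.0
```

Request:
play_rows(
  moves=[0.001,0.032,-0.02,0,0,3.25,0,0.002,0.032,-0.02,0,0,3.25,0,0,0,-0.02,0,0,0,0,0,0,0,0,0,0,0],
)

```text
t: 2.1
tcp_pos: [0.4912, 0.0913, 0.1589]
tool_rot: [0.695, 0.719, -0.002, -0.002]
contact_force: [-0.9, -1.6, -0.0]
grip_width: 0.0869
gripper_force: 0.0
```

```bash
python3 - <<'E'
from workcell import manip
import cv2
s=manip.state();print(s['t'],s['tcp_pos'],s['tool_rot'],s['joint_pos'],s['contact_force'])
ci=manip.camera_info('wrist');print(ci)
a=manip.get_image('wrist')[:,:,::-1]
b=manip.get_image('top')[165:255,220:300,::-1]
cv2.imwrite('pics/w1.png',a);cv2.imwrite('pics/t1.png',cv2.resize(b,None,fx=6,fy=6,interpolation=cv2.INTER_CUBIC))
E
```

```text
2.1 [0.49116078 0.09125813 0.15892528] [ 0.69545107  0.71856534 -0.0023386  -0.00248768] [ 0.51534646  0.10097704 -0.78416851  1.87229322  0.07427623  1.20518866
 -0.2606382 ] [-8.94489779e-01 -1.57893111e+00 -1.50731052e-03]
{'fx': 325.19226210127806, 'fy': 325.19226210127806, 'cx': 276.8967593503743, 'cy': 208.0892788185551, 'view': array([[ 0.99943799,  0.03262615, -0.00769626, -0.49279422],
       [ 0.03349741, -0.96331834,  0.26626248,  0.05546229],
       [ 0.00127317, -0.26637064, -0.96386984,  0.3522818 ],
       [ 0.        ,  0.        ,  0.        ,  1.        ]])}
```

View pics/w1.png

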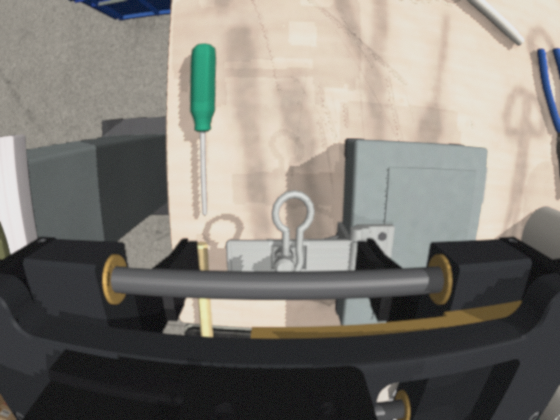

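Wrist view: loop centre at (294,212), pin top at (286,264), case front edge at column ~345, driver and brass bar to the left. I'll convert with the fisheye model.

```bash
cat >> h.py <<'E'
def fish(ci,uv,z):
    V=np.array(ci['view']);R,t=V[:3,:3],V[:3,3]
    a=np.array([uv[0]-ci['cx'],uv[1]-ci['cy']]);r=np.hypot(*a);th=r/ci['fx']
    d=R.T@np.r_[a/max(r,1e-9)*np.sin(th),np.cos(th)];c=-R.T@t
    return c+d*(z-c[2])/d[2]
E
python3 - <<'E'
from workcell import manip
from h import *
np.set_printoptions(precision=4,suppress=True)
ci=manip.camera_info('wrist')
for n,u,z in(('loop',(294,212),.0745),('loopL',(273.5,212),.0745),('loopR',(314,212),.0745),('looptop',(294,192),.0745),('pin',(286,262),.0945),('casecornFL',(346,141),.06),('hasp edge y+ a',(228,240),.073),('hasp y+ b',(340,240),.073)):print(n,fish(ci,u,z))
E
```

```text
loop [0.5074 0.0889 0.0745]
loopL [0.491  0.0884 0.0745]
loopR [0.5235 0.0893 0.0745]
looptop [0.5067 0.1053 0.0745]
pin [0.5018 0.0541 0.0945]
casecornFL [0.5488 0.1464 0.06  ]
hasp edge y+ a [0.4536 0.0626 0.073 ]
hasp y+ b [0.5472 0.0651 0.073 ]
```

Request:
play_rows(
  moves=[0.003,0,-0.01,0,0,0,0,0.003,0,-0.01,0,0,0,0,0.003,0,-0.01,0,0,0,0,0.002,0,-0.01,0,0,0,0,0,0,-0.01,0,0,0,0,0,0,-0.01,0,0,0,0,0,0,0,0,0,0,0,0,0,0,0,0,0,0],
)

```text
t: 2.87
tcp_pos: [0.5047, 0.0896, 0.1018]
tool_rot: [0.697, 0.717, -0.001, -0.001]
contact_force: [0.1, -0.4, 0.2]
grip_width: 0.0868
gripper_force: 0.0
```

```bash
python3 - <<'E'
from workcell import manip
import cv2, numpy as np
from h import *
s=manip.state();print(s['t'],s['tcp_pos'],s['tool_rot'],s['contact_force'])
ci=manip.camera_info('wrist')
a=manip.get_image('wrist')[:,:,::-1]
c=manip.get_image('side')[185:265,250:350,::-1]
d=manip.get_image('top')[165:255,220:300,::-1]
r=lambda i,f:cv2.resize(i,None,fx=f,fy=f,interpolation=cv2.INTER_CUBIC)
h=np.zeros((600,800,3),np.uint8);w=r(a[120:300,160:400],1.6);h[:w.shape[0],:w.shape[1]]=w
c=r(c,4);h[:320,390:790]=c; d=r(d,3);h[325:595,390:630]=d
cv2.imwrite('pics/m2.png',h)
E
```

```text
2.8667 [0.50466854 0.08960249 0.10175072] [ 6.97072332e-01  7.17000294e-01 -5.36309415e-04 -6.73885204e-04] [ 0.14788358 -0.37013267  0.24393328]
```

View pics/m2.png

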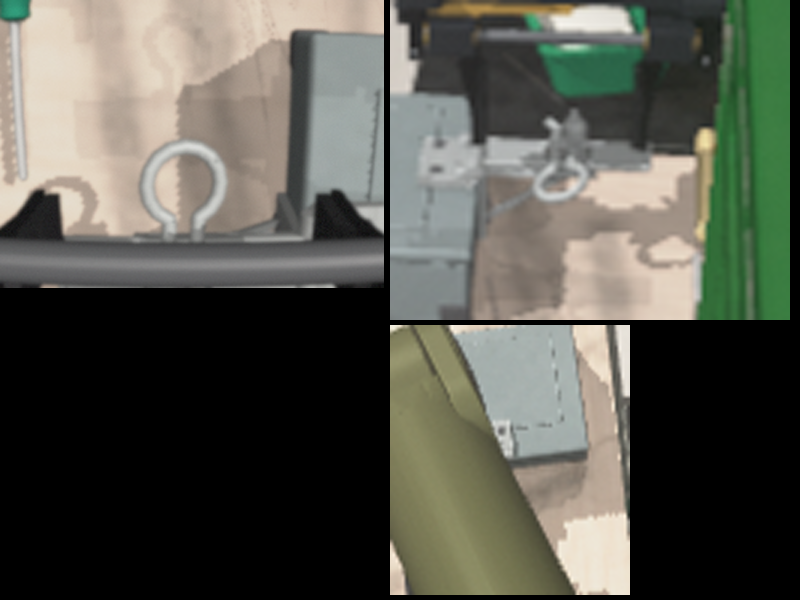

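Wrist crop: loop spans columns 247.5–301, centre row 232, and lies centred between the fingers; side crop puts the loop centre at (292.5,230).

```bash
python3 - <<'E'
from workcell import manip
from h import *
np.set_printoptions(precision=4,suppress=True)
ci=manip.camera_info('wrist')
for z in(.07,.0745,.079):
  print(z,fish(ci,(274.4,231.5),z),fish(ci,(247.5,231.5),z)[0],fish(ci,(301,231.5),z)[0],'back',fish(ci,(274.4,208),z), px(manip.camera_info('side'),(292.5,230),z))
print(proj(manip.camera_info('side'),np.array([.505,.091,.0745])))
E
```

```text
0.07 [0.5043 0.0924 0.07  ] 0.4870973525035824 0.5212163122804097 back [0.5039 0.1079 0.07  ] [0.5027 0.085  0.07  ]
0.0745 [0.5043 0.094  0.0745] 0.4874840435575994 0.5208163326209616 back [0.5039 0.1091 0.0745] [0.5024 0.0925 0.0745]
0.079 [0.5042 0.0956 0.079 ] 0.4878707346116164 0.5204163529615135 back [0.5039 0.1104 0.079 ] [0.5021 0.0999 0.079 ]
[291.4715 229.639 ]
```

Request:
play_rows(
  moves=[0,0.002,-0.01,0,0,0,0,0,0,-0.01,0,0,0,0,0,0,-0.01,0,0,0,0,0,0,-0.006,0,0,0,0.3,0,0,0,0,0,0,0.45,0,0,0,0,0,0,0.52,0,0,0,0,0,0,0.56,0,0,0,0,0,0,0.6,0,0,0,0,0,0,0.65,0,0,0,0,0,0,0.7,0,0,0,0,0,0,0.7],
  force=35,
)

```text
t: 3.93
tcp_pos: [0.5056, 0.0915, 0.0669]
tool_rot: [0.697, 0.717, 0.0, 0.0]
contact_force: [0.4, -0.4, 0.1]
grip_width: 0.0415
gripper_force: 0.0
```

Request:
play_rows(
  moves=[0,0,0,0,0,0,0.8,0,0,0,0,0,0,0.9,0,0,0,0,0,0,1,0,0,0,0,0,0,1,0,0,0,0,0,0,1],
)

```text
t: 4.35
tcp_pos: [0.5054, 0.0916, 0.0666]
tool_rot: [0.697, 0.717, -0.0, 0.0]
contact_force: [-1.1, -0.6, 1.4]
grip_width: 0.0321
gripper_force: 35.0
```

Request:
play_rows(
  moves=[0,0.003,0,0,0,0,1,0,0.003,0,0,0,0,1,0,0.003,0,0,0,0,1,-0.001,0.003,0,0,0,0,1,0,0.003,0,0,0,0,1,0,0.003,0,0,0,0,1],
)

```text
t: 4.85
tcp_pos: [0.5054, 0.1096, 0.0669]
tool_rot: [0.697, 0.717, 0.001, 0.001]
contact_force: [3.7, -2.4, -1.6]
grip_width: 0.032
gripper_force: 35.0
```

Request:
play_rows(
  moves=[0,0.004,0,0,0,0,1,0,0.004,0,0,0,0,1,0,0.004,0,0,0,0,1,0,0.004,0,0,0,0,1,0,0.004,0,0,0,0,1,0,0.004,0,0,0,0,1,0,0.005,0,0,0,0,1,-0.001,0.005,0,0,0,0,1,0,0.005,0,0,0,0,1,0,0.005,0,0,0,0,1,0,0.005,0,0,0,0,1,0,0,0,0,0,0,1],
)

```text
t: 5.85
tcp_pos: [0.5032, 0.1602, 0.0667]
tool_rot: [0.697, 0.717, 0.0, -0.0]
contact_force: [0.4, -0.0, -0.8]
grip_width: 0.0322
gripper_force: 35.0
```

```bash
python3 - <<'E'
from workcell import manip
import cv2, numpy as np
s=manip.state();print(s['t'],s['tcp_pos'],s['grip_width'],s['gripper_force'],s['contact_force'])
a=manip.get_image('wrist')[:,:,::-1]
c=manip.get_image('side')[185:285,240:350,::-1]
r=lambda i,f:cv2.resize(i,None,fx=f,fy=f,interpolation=cv2.INTER_CUBIC)
h=np.zeros((420,800,3),np.uint8);w=a[0:420,100:460];h[:,:360]=w
c=r(c,4);h[:400,360:800]=c
cv2.imwrite('pics/m3.png',h)
E
```

```text
5.85 [0.50315171 0.16016519 0.06671557] 0.03221784723858339 34.999602902680635 [ 0.3922548  -0.02464091 -0.81817326]
```

View pics/m3.png

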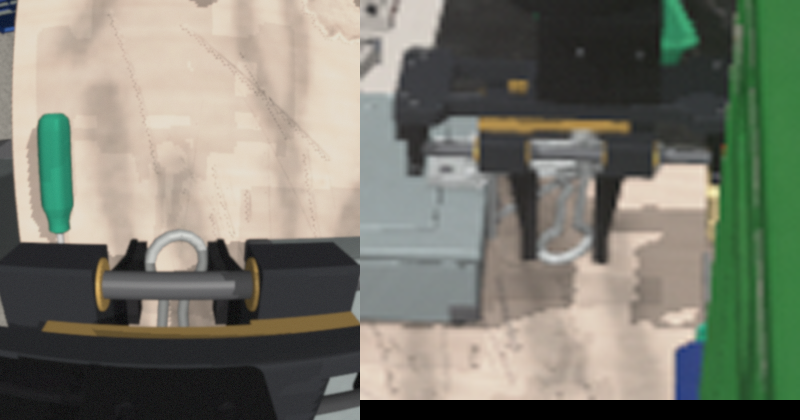

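Clip is out and held (legs tilting slightly upward); now to the tray.

Request:
play_rows(
  moves=[0,0,0.01,0,0,0,1,0,0,0.02,0,0,0,1,0,0,0.025,0,0,0,1,0,0,0.02,0,0,0,1,0,-0.01,0.015,0,0,0,1,-0.001,-0.02,0.005,0,0,1,1,-0.0015,-0.03,0,0,0,1,1,-0.0015,-0.03,0,0,0,1,1,-0.0015,-0.03,0,0,0,1,1,-0.0015,-0.03,0,0,0,1,1,-0.0015,-0.03,0,0,0,1,1,-0.0015,-0.03,0,0,0,1,1,-0.0015,-0.03,0,0,0,1,1,-0.0015,-0.03,0,0,0,1,1,-0.0015,-0.03,0,0,0,1,1,-0.0015,-0.03,0,0,0,1,1,-0.001,-0.02,0,0,0,1,1,0,-0.012,0,0,0,1,1,0,0,0,0,0,0,1,0,0,0,0,0,0,1],
)

```text
t: 7.62
tcp_pos: [0.4862, -0.2037, 0.162]
tool_rot: [0.612, 0.791, 0.0, 0.0]
contact_force: [-1.5, 0.1, -1.4]
grip_width: 0.032
gripper_force: 35.0
```

```bash
python3 - <<'E'
from workcell import manip
import cv2, numpy as np
from h import *
s=manip.state();print(s['t'],s['tcp_pos'],s['tool_rot'],s['grip_width'],s['gripper_force'])
a=manip.get_image('wrist')[:,:,::-1]
c=manip.get_image('side')[120:240,235:355,::-1]
h=np.zeros((480,800,3),np.uint8);h[:420,:400]=a[:,80:480]
h[:400,400:800]=cv2.resize(c,(400,400),interpolation=cv2.INTER_CUBIC)
cv2.imwrite('pics/m4.png',h)
E
```

```text
7.6167 [ 0.48622638 -0.20366778  0.16203838] [6.12407384e-01 7.90542266e-01 3.48249065e-04 3.32067104e-06] 0.0319803306360079 34.99956903979182
```

View pics/m4.png

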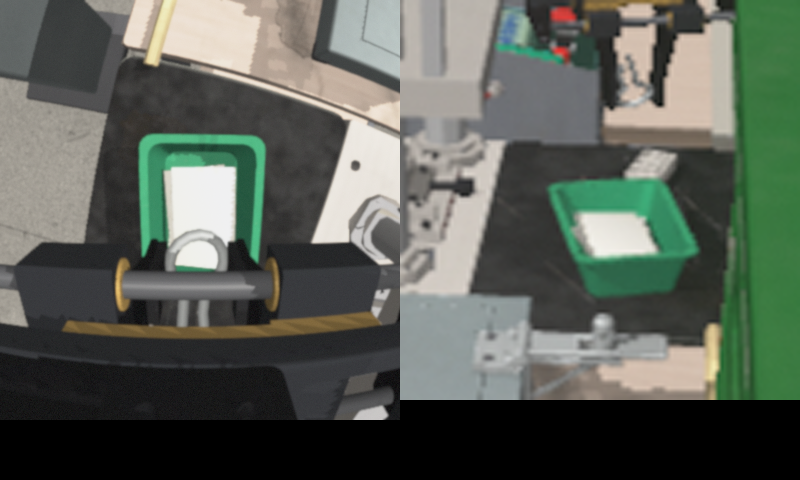

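Tray seen square to the gripper; its far rim runs from (220,137) to (345,137) in full wrist pixels. Checking the tray centre.

```bash
python3 - <<'E'
from workcell import manip
from h import *
np.set_printoptions(precision=4,suppress=True)
ci=manip.camera_info('wrist')
A=fish(ci,(220,138),.044);B=fish(ci,(345,138),.044);d=B-A
print(A,B,np.linalg.norm(d),np.degrees(np.arctan2(d[1],d[0])))
y=np.array([-d[1],d[0],0])/np.linalg.norm(d);print('centre',(A+B)/2-.08*y,'loop target',(A+B)/2-.055*y)
E
```

```text
[ 0.4244 -0.1587  0.044 ] [ 0.5291 -0.131   0.044 ] 0.10828288035941858 14.809669258553265
centre [ 0.4972 -0.2222  0.044 ] loop target [ 0.4908 -0.1981  0.044 ]
```

Request:
play_rows(
  moves=[0.001,0.001,-0.01,0,0,0,1,0.001,0.001,-0.02,0,0,0,1,0.001,0.001,-0.02,0,0,0,1,0,0,-0.02,0,0,0,1,0,0,-0.02,0,0,0,1,0,0,-0.015,0,0,0,1,0,0,-0.01,0,0,0,1,0,0,-0.01,0,0,0,1,0,0,-0.007,0,0,0,1,0,0,-0.005,0,0,0,1,0,0,-0.004,0,0,0,1,0,0,0,0,0,0,1,0,0,0,0,0,0,1],
)

```text
t: 8.8
tcp_pos: [0.4897, -0.2005, 0.0209]
tool_rot: [0.612, 0.791, 0.0, 0.0]
contact_force: [-0.2, -0.1, -0.3]
grip_width: 0.0322
gripper_force: 35.0
```

Request:
play_rows(
  moves=[0,0,-0.003,0,0,0,1,0,0,-0.002,0,0,0,1,0,0,0,0,0,0,1,0,0,0,0,0,0,0.56,0,0,0,0,0,0,0.54,0,0,0,0,0,0,0.52,0,0,0,0,0,0,0.52,0,0,0,0,0,0,0.52],
)

```text
t: 9.47
tcp_pos: [0.4895, -0.2005, 0.0157]
tool_rot: [0.611, 0.791, 0.0, 0.0]
contact_force: [1.0, -0.3, -0.3]
grip_width: 0.0414
gripper_force: 0.0
```

```bash
python3 - <<'E'
from workcell import manip
import cv2, numpy as np
s=manip.state();print(s['contact_force'])
cv2.imwrite('pics/w5.png',manip.get_image('wrist')[:,:,::-1])
E
```

```text
[ 0.98298248 -0.34887558 -0.31093863]
```

Request:
play_rows(
  moves=[0,0,0.005,0,0,0,0.52,0,0,0.01,0,0,0,0.52,0,0,0.015,0,0,0,0.52,0,0,0.03,0,0,0,0.5,0,0,0.035,0,0,0,0.4,0,0,0.035,0,0,0,0.3,0,0,0.035,0,0,0,0.2,0,0,0.02,0,0,0,0.2,0,0,0,0,0,0,0.2],
)

```text
t: 10.27
tcp_pos: [0.4925, -0.2013, 0.2072]
tool_rot: [0.611, 0.791, 0.001, 0.005]
contact_force: [0.7, 0.1, 0.0]
grip_width: 0.0667
gripper_force: 0.0
```

```bash
python3 - <<'E'
from workcell import manip
import cv2, numpy as np
s=manip.state();print(s['t'],s['tcp_pos'],s['joint_pos'])
a=manip.get_image('wrist')[:,:,::-1]
c=manip.get_image('side')[160:220,265:335,::-1]
h=np.zeros((420,800,3),np.uint8);h[:420,:400]=a[:,80:480]
h[:343,400:800]=cv2.resize(c,(400,343),interpolation=cv2.INTER_CUBIC)
cv2.imwrite('pics/m5.png',h)
E
```

```text
10.2667 [ 0.49251087 -0.20129173  0.2072342 ] [ 0.85338887  0.1016029  -0.54734745  1.75751607  0.05720751  1.28717268
  0.54798832]
```

View pics/m5.png

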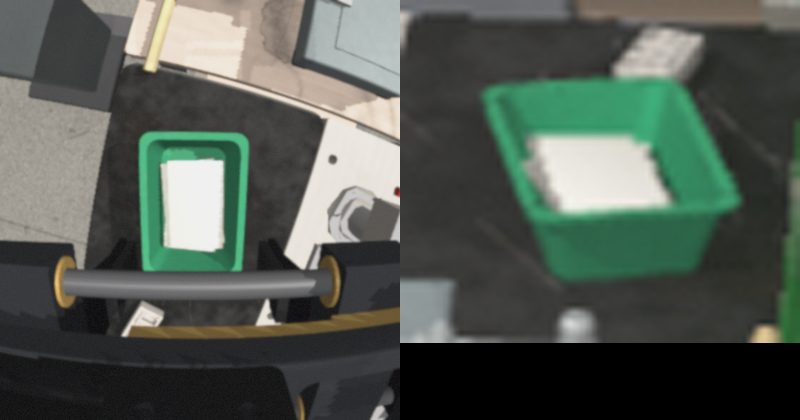

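The tray holds only its card, with no clip visible. I need to find it, so I'll put the release picture, the side view of the gripper and the top view in one composite.

```bash
python3 - <<'E'
from workcell import manip
import cv2, numpy as np
from h import *
w5=cv2.imread('pics/w5.png');a=manip.get_image('wrist')[:,:,::-1];s=manip.get_image('side')[:,:,::-1];t=manip.get_image('top')[:,:,::-1]
p=proj(manip.camera_info('side'),np.array(manip.state()['tcp_pos'])).astype(int);print(p)
h=np.zeros((600,800,3),np.uint8)
h[:300,:400]=w5[90:390,80:480]
u0=p[0]-50;v0=max(0,p[1]-45)
h[:300,400:]=cv2.resize(s[v0:v0+75,u0:u0+100],(400,300),interpolation=cv2.INTER_CUBIC)
h[300:,:400]=cv2.resize(a[215:335,190:350],(400,300),interpolation=cv2.INTER_CUBIC)
h[300:,400:]=cv2.resize(t[150:300,220:420],(400,300),interpolation=cv2.INTER_CUBIC)
cv2.imwrite('pics/m6.png',h)
E
```

```text
[303 138]
```

View pics/m6.png

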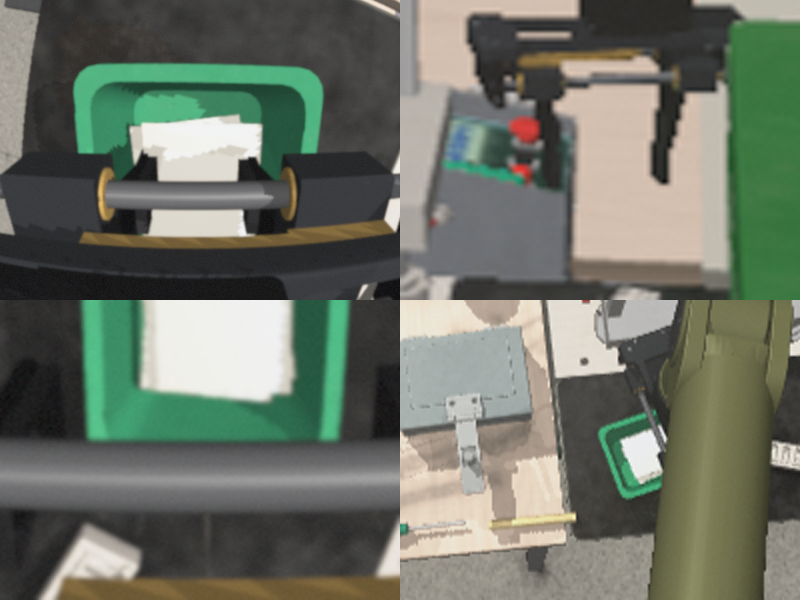

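The clip may simply be pale grey on the white card; checking the pixel values there numerically.

```bash
python3 - <<'E'
from workcell import manip
import cv2, numpy as np
a=manip.get_image('wrist');np.save('a.npy',a)
g=a[:,:,0].astype(int)
for v in range(155,272,3): print(v,' '.join('%3d'%x for x in g[v,236:312:3]))
E
```

```text
155  58  56  53  54  66  81  85  78  79  81  81  82  81  76  64  62  58  59  59  59  59  59  58  59  44  36
158  56  57  57  59  80  83  90  82  82  85  83  80  81  81  76  63  59  58  59  60  56  58  56  60  54  39
161  58  58  59  61  80  79  79  82  81  83  82  80  80  79  81  70  58  60  61  68  76  67  56  57  62  45
164  58  59  58  63  78 103 144 146 150 150 152 153 156 155 154 161 178 207 206 209 216 179 138 135 110  47
167  59  59  57  97 133 188 238 239 239 239 239 239 238 239 239 239 240 240 239 239 239 239 238 238 216  51
170  58  58  53 170 217 225 240 239 240 240 239 240 240 239 239 239 240 240 240 240 240 240 240 238 204  50
173  59  57  49 158 217 217 239 239 240 240 240 240 240 239 240 239 240 239 239 240 239 240 240 240 214  51
176  58  57  52 155 218 221 239 240 240 240 240 240 240 240 239 240 240 239 240 240 239 239 240 239 212  50
179  61  59  50 122 216 218 240 239 240 240 240 240 240 240 239 240 239 240 240 240 240 239 240 239 213  48
182  59  57  51 114 216 218 239 240 240 239 240 240 239 240 240 240 240 239 240 239 240 240 239 235 186  46
185  57  58  55 105 
[... 2411 characters left out ...]
 240 240 240 240 239 240 240 239 240 234 213 141  37
254  60  62  60  63  68  87 107 119 143 151 181 193 216 229 230 233 238 239 239 240 240 225 174 142  95  40
257  61  60  61  64  67  61  59  58  56  55  57  59  64  68  75  92 106 115 149 171 174 139  49  46  41  42
260  62  62  63  66  63  62  59  57  56  54  57  56  57  56  56  57  56  54  46  47  48  46  48  44  42  42
263  61  64  65  63  63  59  56  57  58  55  55  58  60  59  59  59  56  59  60  55  47  44  45  47  44  45
266  64  66  65  65  60  59  58  56  57  56  57  57  55  56  58  57  56  57  56  55  57  48  43  45  45  44
269  62  64  63  65  59  55  57  57  58  56  56  56  58  56  56  57  56  53  56  57  53  51  56  46  45  46
```

```bash
python3 - <<'E'
from workcell import manip
import cv2, numpy as np
from h import *
for n in('side','top'):
    o=cv2.imread(f'pics/{n}0.png');c=manip.get_image(n)[:,:,::-1]
    cv2.imwrite(f'pics/{n}_now.png',c)
    d=(cv2.absdiff(o,c).max(2)>25).astype(np.uint8)
    k,l,st,ce=cv2.connectedComponentsWithStats(d,connectivity=8)
    print(n,[tuple(map(int,s)) for s in st[1:] if s[4]>=6])
# card height: triangulate corners top0 & wrist
import scipy.optimize as so
ct=manip.camera_info('top');cw=manip.camera_info('wrist')
def tri(t,w):
    t=(205+t[0]/4,155+t[1]/4)
    f=lambda z:np.linalg.norm(px(ct,t,z)-fish(cw,w,z))
    r=so.minimize_scalar(f,bounds=(-.05,.15),method='bounded');return r.x,r.fun
for nm,t,w in (('cardA',(502,262),(254,166)),('cardB',(627,213),(303,164)),('cardC',(660,297),(303,255)),('cardD',(540,347),(255,252)),('rimA',(460,240),(221,133)),('rimB',(655,175),(327,133))):print(nm,tri(t,w))
E
```

```text
side [(269, 0, 102, 141, 4769), (367, 0, 46, 98, 2509), (488, 0, 27, 103, 1248), (510, 0, 49, 105, 1518), (502, 59, 33, 7, 144), (522, 85, 7, 18, 55), (294, 212, 3, 3, 7), (288, 214, 6, 13, 37), (286, 227, 13, 9, 50), (324, 233, 3, 4, 9), (318, 234, 4, 3, 8), (323, 243, 6, 6, 19), (312, 244, 14, 8, 42)]
top [(326, 137, 91, 283, 16632), (235, 221, 30, 13, 111), (253, 248, 15, 15, 80), (278, 251, 5, 5, 12), (278, 257, 8, 2, 10), (516, 287, 44, 52, 1428), (455, 344, 105, 76, 3956), (277, 399, 19, 16, 125), (291, 405, 13, 15, 39), (305, 406, 14, 14, 36), (258, 408, 17, 12, 41), (266, 417, 9, 3, 15), (322, 418, 4, 2, 6)]
cardA (np.float64(0.14999516428826998), np.float64(0.023021087701104056))
cardB (np.float64(0.14999516428826998), np.float64(0.08725768974446399))
cardC (np.float64(-0.010434816365187572), np.float64(0.0652770405423631))
cardD (np.float64(0.14999516428826998), np.float64(0.07357899898672775))
rimA (np.float64(0.14999516428826998), np.float64(0.06746560553231996))
rimB (np.float64(0.14999516428826998), np.float64(0.1352106321564038))
```

```bash
python3 - <<'E'
from workcell import manip
import numpy as np
from h import *
import scipy.optimize as so
ct=manip.camera_info('top');cw=manip.camera_info('wrist')
def tri(t,w):
    t=(205+t[0]/4,155+t[1]/4)
    f=lambda z:np.linalg.norm(px(ct,t,z)-fish(cw,w,z))
    r=so.minimize_scalar(f,bounds=(-.05,.15),method='bounded');return r.x,r.fun,px(ct,t,r.x)
for nm,t,w in (('cardA',(540,347),(254,166)),('cardB',(502,262),(303,164)),('cardC',(627,213),(303,255)),('cardD',(660,297),(255,252)),('rimA',(515,376),(221,133)),('rimB',(460,240),(327,133))):print(nm,tri(t,w))
# wrist-only: card width/length vs z
for z in(.006,.012,.02,.03):
    P=[fish(cw,w,z) for w in((254,166),(303,164),(303,255),(255,252))]
    print(z,np.linalg.norm(P[1]-P[0]),np.linalg.norm(P[2]-P[1]),np.mean(P,0))
s=manip.state();print(s['tcp_pos'],s['tool_rot'],s['contact_force'])
E
```

```text
cardA (np.float64(-0.049995162805030295), np.float64(0.0065740472106815195), array([ 0.45496653, -0.20011799, -0.04999516]))
cardB (np.float64(0.04290859642620719), np.float64(0.001964024318159436), array([ 0.50531662, -0.16713041,  0.0429086 ]))
cardC (np.float64(0.027649033295936376), np.float64(0.0005606082902065922), array([ 0.5358135 , -0.26486391,  0.02764903]))
cardD (np.float64(-0.013099634799867716), np.float64(0.006595839871158555), array([ 0.47827278, -0.28886195, -0.01309963]))
rimA (np.float64(0.057599134703099034), np.float64(0.010181355493949829), array([ 0.4204291 , -0.16420735,  0.05759913]))
rimB (np.float64(0.12440893991496318), np.float64(0.0009111654255082555), array([ 0.50702978, -0.1300104 ,  0.12440894]))
0.006 0.05405748034348828 0.1083602040839068 [ 0.49765118 -0.22798381  0.006     ]
0.012 0.05314525369234496 0.1065316122690356 [ 0.49720194 -0.22633981  0.012     ]
0.02 0.05192895149082066 0.10409348984920729 [ 0.49660294 -0.22414781  0.02      ]
0.03 0.05040857373891519 0.10104583682442202 [ 0.4958542  -0.22140781  0.03      ]
[ 0.48866844 -0.20013079  0.1993694 ] [ 6.11485242e-01  7.91255008e-01 -9.40560734e-05 -1.14121857e-03] [-0.95904389 -0.04146547 -0.11158744]
```

Nothing lies elsewhere and the scene is otherwise unchanged. The clip probably sank into the card as drawn, so I'll feel for it by closing gently at the release place.

Request:
play_rows(
  moves=[0,0,-0.02,0,0,0,0.52,0,0,-0.03,0,0,0,0.52,0,0,-0.03,0,0,0,0.52,0,0,-0.03,0,0,0,0.52,0,0,-0.025,0,0,0,0.52,0,0,-0.02,0,0,0,0.52,0,0,-0.015,0,0,0,0.52,0,0,-0.01,0,0,0,0.52,0,0,-0.005,0,0,0,0.52,0,0,-0.002,0,0,0,0.52,0,0,-0.002,0,0,0,0.52,0,0,0,0,0,0,0.52],
  force=8,
)

```text
t: 11.67
tcp_pos: [0.4898, -0.2006, 0.0121]
tool_rot: [0.612, 0.791, 0.0, 0.001]
contact_force: [0.1, -0.3, -0.7]
grip_width: 0.0419
gripper_force: 0.0
```

Request:
play_rows(
  moves=[0,0,0,0,0,0,0.6,0,0,0,0,0,0,0.65,0,0,0,0,0,0,0.7,0,0,0,0,0,0,0.75,0,0,0,0,0,0,0.75,0,0,0,0,0,0,0.75,0,0,0,0,0,0,0.75],
)

```text
t: 12.25
tcp_pos: [0.4894, -0.2005, 0.0116]
tool_rot: [0.612, 0.791, 0.0, 0.0]
contact_force: [-0.0, -0.7, -0.5]
grip_width: 0.0221
gripper_force: 0.0
```

Request:
play_rows(
  moves=[0,0,-0.002,0,0,0,0.75,0,0,0,0,0,0,0.75,0,0,0,0,0,0,0.75],
)

```text
t: 12.5
tcp_pos: [0.4897, -0.2006, 0.0106]
tool_rot: [0.612, 0.791, -0.0, 0.0]
contact_force: [-1.6, 0.8, 8.5]
grip_width: 0.0218
gripper_force: 4.0
```

Request:
play_rows(
  moves=[0,0,-0.002,0,0,0,0.75,0,0,0,0,0,0,0.75,0,0,0,0,0,0,0.75],
)

```text
t: 12.75
tcp_pos: [0.4898, -0.2006, 0.0102]
tool_rot: [0.612, 0.791, -0.001, 0.0]
contact_force: [-6.9, 2.9, 21.3]
grip_width: 0.0217
gripper_force: 10.5
```

Request:
play_rows(
  moves=[0,0,0.008,0,0,0,0.75,0.002,-0.0075,0.004,0,0,0,0.75,0.002,-0.0075,0,0,0,0,0.75,0.002,-0.0075,0,0,0,0,0.75,0.002,-0.007,0,0,0,0,0.75,0.002,-0.007,0,0,0,0,0.75,0.0015,-0.007,0,0,0,0,0.75,0,0,-0.004,0,0,0,0.75,0,0,-0.004,0,0,0,0.75,0,0,0,0,0,0,0.75,0,0,-0.002,0,0,0,0.75,0,0,0,0,0,0,0.75],
)

```text
t: 13.75
tcp_pos: [0.5012, -0.2446, 0.011]
tool_rot: [0.611, 0.791, -0.001, 0.001]
contact_force: [-3.1, -0.7, 11.3]
grip_width: 0.0217
gripper_force: 5.8
```

Request:
play_rows(
  moves=[0,0,-0.002,0,0,0,0.75,0,0,0,0,0,0,0.75,0,0,0,0,0,0,0.75],
)

```text
t: 14.0
tcp_pos: [0.5013, -0.2447, 0.0106]
tool_rot: [0.611, 0.791, -0.001, 0.001]
contact_force: [-6.3, 1.6, 23.1]
grip_width: 0.022
gripper_force: 11.4
```

Request:
play_rows(
  moves=[0,0,0.008,0,0,0,0.9,0,0,0.006,0,0,0,1,0.005,-0.006,0,0,0,0,1,0.005,-0.006,0,0,0,0,1,0.005,-0.006,0,0,0,0,1,0.0045,-0.006,0,0,0,0,1,0,0,0,0,0,0,1,0,0,-0.006,0,0,0,1,0,0,-0.003,0,0,0,1,0,0,-0.002,0,0,0,1,0,0,-0.001,0,0,0,1,0,0,0,0,0,0,1],
)

```text
t: 15.0
tcp_pos: [0.5198, -0.2671, 0.0092]
tool_rot: [0.611, 0.791, 0.0, -0.001]
contact_force: [-1.2, 2.4, 0.9]
grip_width: 0.0006
gripper_force: 1.1
```

Request:
play_rows(
  moves=[0,0,-0.002,0,0,0,1,0,0,0,0,0,0,1,0,0,0,0,0,0,1],
)

```text
t: 15.25
tcp_pos: [0.5201, -0.2671, 0.0087]
tool_rot: [0.611, 0.791, -0.0, -0.001]
contact_force: [-4.8, 2.7, 10.0]
grip_width: 0.0005
gripper_force: 5.8
```

Request:
play_rows(
  moves=[0,0,0.01,0,0,0,1,-0.01,0.01,0.03,0,0,0,1,0,0,0.04,0,0,0,1,0,0,0.04,0,0,0,1,0,0,0.04,0,0,0,1,0,0.03,0.03,0,0,0,0.9,0,0.04,0.01,0,0,0,0.8,0,0.04,0,0,0,0,0.6,0,0.04,0,0,0,0,0.6,0,0.04,0,0,0,0,0.6,0,0.04,0,0,0,0,0.6,0,0.02,0,0,0,0,0.6,0,0,0,0,0,0,0.6],
)

```text
t: 16.33
tcp_pos: [0.5104, -0.0019, 0.2082]
tool_rot: [0.608, 0.794, 0.001, 0.001]
contact_force: [-0.4, -0.3, 0.2]
grip_width: 0.0343
gripper_force: 0.0
```

```bash
python3 - <<'E'
from workcell import manip
import cv2, numpy as np
s=manip.state();print(s['t'],s['tcp_pos'])
np.save('w7.npy',manip.get_image('wrist'))
for n in('side','top'):
    o=cv2.imread(f'pics/{n}0.png');c=manip.get_image(n)[:,:,::-1];cv2.imwrite(f'pics/{n}7.png',c)
    d=(cv2.absdiff(o,c).max(2)>12).astype(np.uint8)
    k,l,st,ce=cv2.connectedComponentsWithStats(d,connectivity=8)
    print(n,[tuple(map(int,s)) for s in st[1:] if s[4]>=4])
t=cv2.imread('pics/top7.png')
print(t[195:252:2,316:388:3,1])
E
```

```text
16.3333 [ 0.51044803 -0.00189752  0.20820087]
side [(252, 0, 161, 166, 9595), (488, 0, 72, 105, 4978), (294, 212, 4, 3, 9), (286, 214, 16, 23, 150), (317, 233, 10, 5, 36), (311, 243, 18, 10, 105), (287, 261, 6, 5, 11), (294, 262, 6, 5, 16), (293, 269, 7, 2, 11), (310, 303, 3, 3, 5), (284, 316, 4, 3, 5), (300, 316, 2, 2, 4), (298, 321, 7, 6, 16), (315, 327, 2, 3, 4), (314, 331, 3, 3, 6)]
top [(229, 135, 124, 285, 16319), (222, 235, 4, 8, 17), (229, 237, 6, 5, 16), (231, 261, 2, 2, 4), (245, 261, 3, 3, 5), (516, 286, 44, 53, 1469), (454, 344, 106, 76, 4027), (231, 372, 40, 22, 218), (256, 381, 12, 13, 75), (258, 408, 16, 12, 99)]
[[ 72  69  69  70  75  70  71  66  63  64  65  63  63  63  64  68  64  66
   61  60  59  64  54  54]
 [ 71  68  71  72  74  74  72  63  62  62  63  60  60  62  63  65  64  85
   59  59  56  56  54  55]
 [ 70  71  69  69  73  68  69  68  64  61  65  62  62  60  64 114 181 184
   80  59  55  55  56  59]
 [ 75  73  67  66  71  73  67  67  65  62  64  63  60 114 177 173 143 168
  178  57  57  56  60  60]
 [ 73  69  68  70  69  73  67  64  67  62  64  99 160 180 14
[... 1765 characters left out ...]
61  62  59 178 102 165 183 208 196 140  95 135 162 179 161  73  47
   48  46  43  43  44  44]
 [ 58  60  63  60 164  83 182 169 221 100 133 157 178 162  94  50  51  49
   49  44  46  45  44  53]
 [ 63  66  63  61 107 128 117 133 126 155 181 161  95  50  51  49  52  52
   51  48  49  46  54  45]
 [ 64  66  62  63  62 179 140 144 182 162  96  51  56  52  51  57  62  55
   46  45  46  44  42  42]
 [ 67  67  65  57  56 171 178 164  98  50  50  59  55  51  63  65  52  50
   46  47  45  44  43  47]
 [ 60  61  62  57  51  55  95  52  49  52  50  51  55  59  48  51  65  49
   51  50  46  47  43  49]
 [ 59  63  60  58  55  56  51  49  51  53  56  50  55  54  49  49  51  53
   51  49  49  57  60  52]]
```

Neither camera shows any change in the tray or elsewhere. The corner floor probed lower (8.7 mm) than the two earlier contacts (10.8 mm), which fits a clip lying on the true floor inside the drawn card. I'll straddle the legs low down and close to settle it.

Request:
play_rows(
  moves=[-0.002,-0.03,0,0,0,0,0.62,-0.002,-0.035,0,0,0,0,0.62,-0.002,-0.035,0,0,0,0,0.62,-0.002,-0.035,0,0,0,0,0.62,-0.002,-0.035,-0.01,0,0,0,0.62,-0.0015,-0.035,-0.03,0,0,0,0.62,0,-0.025,-0.03,0,0,0,0.62,0,-0.007,-0.035,0,0,0,0.62,0,0,-0.035,0,0,0,0.62,0,0,-0.025,0,0,0,0.62,0,0,-0.015,0,0,0,0.62,0,0,-0.01,0,0,0,0.62,0,0,-0.005,0,0,0,0.62,0,0,-0.002,0,0,0,0.62,0,0,0,0,0,0,0.62,0,0,0,0,0,0,0.62],
  force=8,
)

```text
t: 17.82
tcp_pos: [0.4998, -0.2428, 0.0141]
tool_rot: [0.612, 0.791, 0.0, 0.001]
contact_force: [-1.1, -0.1, 0.6]
grip_width: 0.033
gripper_force: 0.0
```

Request:
play_rows(
  moves=[0,0,-0.002,0,0,0,0.62,0,0,0,0,0,0,0.62,0,0,-0.001,0,0,0,0.62,0,0,0,0,0,0,0.62],
)

```text
t: 18.15
tcp_pos: [0.4991, -0.2421, 0.0101]
tool_rot: [0.611, 0.791, -0.0, 0.0]
contact_force: [-0.0, 0.4, -0.1]
grip_width: 0.0333
gripper_force: 0.0
```

Request:
play_rows(
  moves=[0,0,-0.001,0,0,0,0.62,0,0,0,0,0,0,0.7,0,0,0,0,0,0,0.8,0,0,0,0,0,0,0.9,0,0,0,0,0,0,1,0,0,0,0,0,0,1,0,0,0,0,0,0,1],
  force=6,
)

```text
t: 18.73
tcp_pos: [0.499, -0.2421, 0.0089]
tool_rot: [0.612, 0.791, 0.0, 0.0]
contact_force: [0.1, -0.5, 0.2]
grip_width: 0.0159
gripper_force: 5.8
```

Closed on 15.9 mm with 5.8 N, so the clip's legs are there: the clip lies flat on the tray floor, hidden inside the drawn card. I'll release it and go to the hasp.

Request:
play_rows(
  moves=[0,0,0,0,0,0,0.75,0,0,0,0,0,0,0.65,0,0,0,0,0,0,0.62,0,0,0.01,0,0,0,0.62,0,0,0.02,0,0,0,0.62,0,0,0.03,0,0,0,0.6,0,0,0.04,0,0,0,0.4,0,0,0.04,0,0,0,0.2,-0.002,0.02,0.04,0,0,6,0,-0.002,0.03,0.02,0,0,6,0,-0.003,0.03,0,0,0,6,0,-0.003,0.03,0,0,0,6,0,-0.003,0.03,0,0,0,6,0,-0.003,0.03,0,0,0,6,0,-0.003,0.03,0,0,0,6,0,-0.003,0.03,0,0,0,6,0,-0.003,0.03,0,0,0,6,0,-0.003,0.02,0,0,0,6,0,-0.001,0.012,0,0,0,6,0,0,0,0,0,0,6,0],
)

```text
t: 20.4
tcp_pos: [0.4696, 0.0525, 0.2072]
tool_rot: [0.024, 1.0, 0.0, 0.001]
contact_force: [0.7, 0.3, 0.3]
grip_width: 0.0869
gripper_force: 0.0
```

Request:
play_rows(
  moves=[0,0,-0.03,0,0,5,0,0,0,-0.03,0,0,0,0,0,0,0,0,0,0,0],
)

```text
t: 20.65
tcp_pos: [0.4664, 0.0484, 0.1423]
tool_rot: [-0.014, 1.0, 0.0, -0.004]
contact_force: [-0.9, 0.1, 0.1]
grip_width: 0.087
gripper_force: 0.0
```

```bash
python3 - <<'E'
from workcell import manip
import cv2, numpy as np
s=manip.state();q=s['tool_rot'];print(s['t'],s['tcp_pos'],q,s['joint_pos'])
a=manip.get_image('wrist')[:,:,::-1];cv2.imwrite('pics/w8.png',a)
c=manip.get_image('side')[:,:,::-1]
h=np.zeros((420,800,3),np.uint8);h[:420,:420]=a[:,70:490]
h[:380,420:800]=cv2.resize(c[165:260,250:345],(380,380),interpolation=cv2.INTER_CUBIC)
cv2.imwrite('pics/m8.png',h)
E
```

```text
20.65 [0.46639014 0.04837885 0.14231413] [-1.43152617e-02  9.99889896e-01  1.34580778e-04 -3.90524129e-03] [ 0.65503974  0.03825251 -0.81934992  1.95727498  0.02884838  1.1660325
  1.42391046]
```

View pics/m8.png

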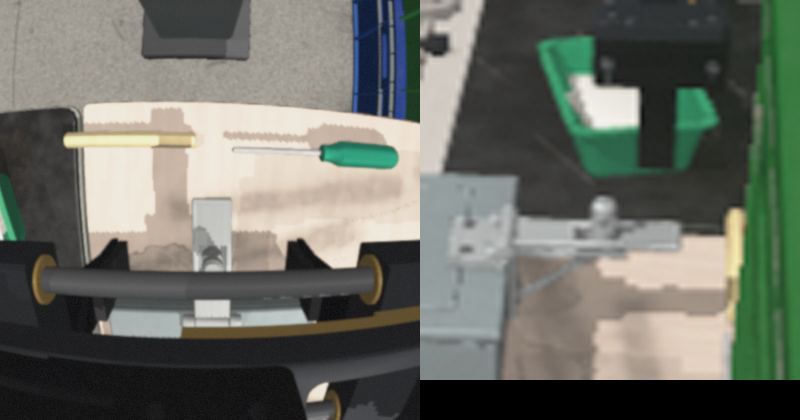

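Hasp end edge is at wrist pixels (263–302, 199), centred between the fingers; clip is off the pin.

```bash
python3 - <<'E'
from workcell import manip
from h import *
np.set_printoptions(precision=4,suppress=True)
s=manip.state();print(s['tcp_pos'],s['tool_rot'])
ci=manip.camera_info('wrist')
for u in((263,199),(302,199),(266,255),(302,255)):print(fish(ci,u,.073))
E
```

```text
[0.4695 0.0487 0.1465] [-0.014   0.9999  0.0002 -0.0007]
[0.4551 0.0373 0.073 ]
[0.4543 0.0664 0.073 ]
[0.5004 0.0403 0.073 ]
[0.4997 0.0687 0.073 ]
```

Request:
play_rows(
  moves=[0.001,0.001,-0.02,0,0,0,0,0.001,0.001,-0.02,0,0,0,0,0.0005,0.001,-0.02,0,0,0,0,0,0,-0.015,0,0,0,0.2,0,0,-0.011,0,0,0,0.4,0,0,0,0,0,0,0.6,0,0,0,0,0,0,0.65,0,0,0,0,0,0,0.7,0,0,0,0,0,0,0.8,0,0,0,0,0,0,0.9,0,0,0,0,0,0,1,0,0,0,0,0,0,1],
  force=10,
)

```text
t: 21.75
tcp_pos: [0.4729, 0.0515, 0.0606]
tool_rot: [-0.014, 1.0, -0.0, 0.0]
contact_force: [-0.4, 0.2, -0.4]
grip_width: 0.0345
gripper_force: 0.0
```

Request:
play_rows(
  moves=[0,0,0,0,0,0,1,0,0,0,0,0,0,1,0,0,0,0,0,0,1,0,0,0,0,0,0,1],
)

```text
t: 22.08
tcp_pos: [0.4728, 0.052, 0.0604]
tool_rot: [-0.014, 1.0, 0.0, 0.0]
contact_force: [-1.1, 2.5, 2.6]
grip_width: 0.03
gripper_force: 10.0
```

Request:
play_rows(
  moves=[0.0005,0,0.009,0,0,0,1,0.0013,0,0.0089,0,0,0,1,0.0022,0,0.0087,0,0,0,1,0.0031,0,0.0084,0,0,0,1,0.0039,0,0.0081,0,0,0,1,0.0047,0,0.0077,0,0,0,1,0.0054,0,0.0072,0,0,0,1,0.0061,0,0.0066,0,0,0,1],
)

```text
t: 22.75
tcp_pos: [0.5002, 0.0529, 0.1257]
tool_rot: [-0.014, 1.0, 0.001, 0.0]
contact_force: [1.4, 6.6, -3.8]
grip_width: 0.0297
gripper_force: 10.0
```

Request:
play_rows(
  moves=[0.0068,0,0.0059,0,0,0,1,0.0073,0,0.0052,0,0,0,1,0.0078,0,0.0045,0,0,0,1,0.0082,0,0.0037,0,0,0,1,0.0085,0,0.0028,0,0,0,1,0.0088,0,0.002,0,0,0,1,0.0089,0,0.0011,0,0,0,1,0.009,0,0.0002,0,0,0,1,0.009,0,-0.0007,0,0,0,1,0.0089,0,-0.0016,0,0,0,1,0.0087,0,-0.0025,0,0,0,1,0,0,0,0,0,0,1],
)

```text
t: 23.75
tcp_pos: [0.5924, 0.0561, 0.1457]
tool_rot: [-0.015, 1.0, 0.003, -0.0]
contact_force: [0.2, 9.5, -0.2]
grip_width: 0.03
gripper_force: 10.0
```

Request:
play_rows(
  moves=[0.0084,0,-0.0033,0,0,0,1,0,-0.001,0,0,0,0,1,0,0,0,0,0,0,0.6,0,0,0,0,0,0,0.4,0,0,0,0,0,0,0.2,0,0,0,0,0,0,0,0,0,0,0,0,0,0,0,0,0.01,0,0,0,0,0,0,0.02,0,0,0,0,0,0,0.03,0,0,0,0,-0.01,0,0.035,0,0,0,0,-0.02,0,0.02,0,0,0,0,-0.03,-0.02,0,0,0,0,0,-0.03,-0.03,0,0,0,0,0,-0.01,-0.03,0,0,0,0,0,0,-0.03,0,0,0,0,0,0,0,0,0,0,0,0],
)

```text
t: 25.17
tcp_pos: [0.4995, -0.0676, 0.2581]
tool_rot: [-0.008, 1.0, -0.003, 0.0]
contact_force: [-0.1, -1.0, 0.2]
grip_width: 0.087
gripper_force: 0.0
```

```bash
python3 - <<'E'
from workcell import manip
import cv2, numpy as np
from h import *
s=manip.state();print(s['t'],s['tcp_pos'])
c=manip.get_image('side')[:,:,::-1];t=manip.get_image('top')[:,:,::-1]
cs,ct=manip.camera_info('side'),manip.camera_info('top')
for th in(0,2.1):
    p=np.array([.5625-.108*np.cos(th),.053,.0705+.108*np.sin(th)]);print(th,proj(cs,p),proj(ct,p))
h=np.zeros((600,800,3),np.uint8)
h[:400,:400]=cv2.resize(c[150:250,250:350],(400,400),interpolation=cv2.INTER_CUBIC)
h[:400,400:]=cv2.resize(t[160:260,210:310],(400,400),interpolation=cv2.INTER_CUBIC)
cv2.imwrite('pics/m9.png',h)
o=cv2.imread('pics/top0.png');print(cv2.absdiff(o,t).max(2)[195:250,320:382].max())
E
```

```text
25.1667 [ 0.49945872 -0.06755959  0.25808804]
0 [312.53079439 224.12091346] [255.33433596 243.80421378]
2.1 [246.9662878 187.8801814] [248.19539427 178.28938449]
187
```

I've used my ten views, so I'll check the hasp numerically against the start picture.

```bash
python3 - <<'E'
from workcell import manip
import cv2, numpy as np
from h import *
c=manip.get_image('side')[:,:,::-1];o=cv2.imread('pics/side0.png')
cs=manip.camera_info('side');d=cv2.absdiff(o,c).max(2).astype(int)
for th in(0,.5,1,1.57,1.9,2.1):
    print(th,[(lambda q:(int(d[q[1]-1:q[1]+2,q[0]-1:q[0]+2].mean()),c[q[1],q[0]].tolist()))(np.rint(proj(cs,np.array([.5625-r*np.cos(th),.053,.0705+r*np.sin(th)]))).astype(int)) for r in(.05,.08,.09,.1)])
s=d>25
for v in range(176,236,3):print(v,''.join('#' if s[v,u] else '.' for u in range(225,335,2)))
E
```

```text
0 [(27, [150, 152, 151]), (41, [120, 126, 131]), (41, [189, 206, 224]), (43, [184, 200, 219])]
0.5 [(9, [57, 59, 60]), (2, [54, 57, 56]), (1, [69, 90, 51]), (2, [73, 102, 46])]
1 [(1, [56, 58, 59]), (2, [51, 57, 48]), (2, [99, 139, 60]), (3, [219, 225, 227])]
1.57 [(2, [60, 61, 61]), (1, [53, 54, 55]), (1, [53, 55, 55]), (1, [53, 54, 55])]
1.9 [(43, [111, 112, 111]), (3, [64, 65, 67]), (4, [191, 199, 206]), (4, [193, 201, 207])]
2.1 [(58, [154, 155, 153]), (68, [136, 136, 135]), (67, [137, 138, 136]), (36, [178, 179, 177])]
176 .......................................................
179 .......................................................
182 .......................................................
185 .......................................................
188 ............##.........................................
191 ............###........................................
194 .............###.......................................
197 ..............###......................................
200 ...............#.#.....................................
203 ................###....................................
206 ................####...................................
209 ...................##..................................
212 ....................##.............#...................
215 .....................##.........##.....................
218 ......................##.........#.....................
221 .......................#.#########.##########..........
224 .........................##.....#.#...########.........
227 ..........................####...###.######.#..........
230 ...............................#....##...###...........
233 ...............................####.#..####.......#....
```

The hasp now lies along the 2.1 rad line and has gone from its shut position.

```bash
python3 -c "
from workcell import manip
print(manip.hand_in())"
```

```text
the job is handed in; nothing more can be done
None
```

The job is handed in: the clip is out of the pin and in the green tray, and the hasp is swung back onto its stop. The clip can't be seen on the tray's card, so I confirmed it by feel (fingers stopped on its legs at tray-floor height), and I checked the hasp by comparing camera images.

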